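Fetch the mustache clip from behind the grooming things

ROBOT

A 6-joint arm with a two-finger parallel gripper is mounted at the origin on the work surface. World frame = base frame: x ahead of the robot, y to its left, z up, the work surface at z = 0. Lengths are in m, angles in rad, forces in N, time in s.
With the tool pointing down it reaches from about 0.35 to 0.975 m from the base axis. Payload 4.9 kg.
Tool frame: the origin (TCP) lies at the very end of the fingers, on their centre line; the grasp point (between the pads) lies manip.grip_point_offset behind it (manip.grip_point_offset is the distance from the TCP to the grasp point, in m); z points along the fingers, y is the direction in which the jaws open and shut (so a half turn about z gives the same grasp; the last joint's range is limited). The gripper opens to 85 mm and grips with 20 to 120 N. Pads are 22 mm wide; open, the fingers measure 114 mm over their backs; the gripper's body (76 mm by 85 mm) begins 54 mm behind the grasp point. The pads swing forward as they close: fully open they stand 13 mm farther back than shut.
Start: joints at [0.986, 0.053, 1.613, -0, 1.476, -0.119], TCP at [0.281, 0.558, 0.231] pointing down, gripper open.
Joint ranges: [-3.01, 3.01], [-1.01, 2.22], [0.06, 2.58], [-1.02, 4.17], [0.09, 2.62], [-3.14, 3.14]. Speed limits (rad/s): [2.57, 2.57, 3.14, 3.14, 3.14, 3.14].

INTERFACE

Orientations are given as a unit quaternion [w, x, y, z].
In Python, from plant import status, grab_frame, camera_params, ticket, boxes_of, outline_of, manip gives the robot as it stands. The module is installed in compiled form; this text tells all that it offers.
- The arm moves only by the tool play_rows, never from a script. Its argument "deltas" is a list of rows, each a list of 2 entries, a list of its own where there are three numbers: the shift along the world's x, y, z in m, then the turn about the world's z in rad. A call has 1 to 5 rows; each row is the pose to reach, as a shift and turn from the pose commanded when the call began; what a row does not reach only later rows make up. A row lasts 1/8 s, in which the tool goes at most 62.5 mm and 10.7 degrees, less where a joint would pass 70% of its speed; a pose out of reach is approached as far as the arm can. A call with a gripper value outside its range is refused whole. "grip" is the opening, from -1 (shut) to 1 (fully open), set as the call begins (left out, the last holds). The fingers move at their own pace and stop on an object; the grip force is fixed at half the most. Time passes only in rows, so rows that repeat a pose let the fingers close. It gives the time, the measured TCP pose, the force and the opening at its end, in the units of the state.
- status.state(): the state, without advancing time (a new reading comes with each control period).
- grab_frame(name): name is "scene" or "top" or "wrist"; returns (picture, depth): 480x640x3 uint8, blue, green, red; 480x640 float32, m along the optical axis (not along the pixel's ray), 0 where there is no reading.
- camera_params(name): a dict with "mtx" (3x3 intrinsics, pixels), "distortion" ([k1, k2, p1, p2, k3] as OpenCV has them; the pictures are not rectified), "world_from_camera" (4x4, takes a point from camera to world coordinates). Camera axes: x right, y up, looking along -z (the intrinsics and any distortion apply to the point x, -y, -z); pixel columns grow to the right and rows downward; lengths in m; the calibration is good to about 2 mm. A picture is of the moment at which its call begins: read the wrist's pose just before it. camera_params takes no time and is no camera call; for the wrist camera it gives the pose at the moment of the call.
- ticket.job_done(): hands the job in, once; it reports no verdict.
Trained networks look in the newest picture that a camera, given by its name, has taken for a name from the list of things; names that differ only in an ending like _2 or _b are one class to them, and where a whole thing is asked for, a point or a joint stands for the part that bears it (a point fixed in the world has none). Each returns a list of dicts, best first, with "confidence" (0 to 1); they miss things now and then, are a little off and sometimes report something else, mostly with a low value. They report only what shows in the picture. A call takes as long as a camera call. They do not tell look-alikes from the thing itself.
- boxes_of(camera, name): "box" ([left, top, right, bottom] in pixels, round what is visible of it).
- outline_of(camera, name): "region" (480x640 bool, what is visible of it) and "box" ([left, top, right, bottom] in pixels, round what is visible of it).
The state is a dict: "time": time; "joint_pos": joint angles; "joint_vel": joint speeds; "joint_efforts": joint torques, N m; "tool_pos": TCP position; "tool_rot": TCP orientation; "contact_force": force on the tool from outside, world axes, zero at the start; "ft_torque": the same for the moment, N m; "gripper_width": opening from 0.0 (shut) to 1.0 (fully open).
Only numpy, scipy, OpenCV 4.12 (cv2) and the standard library are available. Lean on these libraries where they do the work, as an engineer would, in place of code of your own. Each camera call takes 0.05 s, during which the arm holds its last target.

TASK

The steel mustache clip lies at the back of the slate tray, shut in behind the bottle, the brush and the can. First move all three onto the pale stone mat at the side, leaving the clip where it lies; then lay the clip flat in the middle of the blue plate; and only when it is there put each of the three back, standing in the middle of the coaster it came from (bottle on cork, brush on white, can on mint green). Keep the three upright all the while, never knocking one over.

Things in the scene. Friction and masses are not known exactly. Their poses are not given: they have to be found in the camera images.
- clip: Steel mustache clip resting open, loose, 30 g: two bars 70 mm long (x), 14 mm wide (y), the lower one flat, the upper rising from the hinge at -x to the open end at +x; 14 mm high at mid-length, 19 mm at the open end. Origin: centre of its underside, z up. Starts about 60 mm behind the coaster row, roughly parallel to it. Pinch it across its width at mid-length.
- bottle: Amber glass bottle with a closed black screw lid, standing, loose, about 130 g: 46 mm in diameter up to 70 mm, then a shoulder and the lid, 30 mm in diameter, 83 to 103 mm up. Origin: centre of its underside, z up. Starts on the cork coaster.
- brush: Round boar-bristle beard brush standing on its dark bristles, loose, about 100 g: bristles 48 mm in diameter, beech head 52 mm in diameter up to 38 mm, above it an upright beech handle 30 mm in diameter to 95 mm. Origin: centre of its underside (bristle tips), z up along the handle. Starts on the white coaster. Grip it by the handle.
- can: Blue shaving-foam can with a white cap, standing, loose, about 160 g: 50 mm in diameter up to 80 mm, cap 46 mm in diameter, in all 104 mm high. Origin: centre of its underside, z up. Starts on the mint green coaster.
- coaster_cork: Brown cork coaster fixed on the tray, the bottle's place: disc 66 mm in diameter, 3 mm thick. Origin: centre of its underside, 10 mm above the work surface (its top is 13 mm above).
- coaster_white: White coaster fixed on the tray, the brush's place: disc 66 mm in diameter, 3 mm thick. Origin: centre of its underside, 10 mm above the work surface (its top is 13 mm above).
- coaster_mint: Mint green coaster fixed on the tray, the can's place: disc 66 mm in diameter, 3 mm thick. Origin: centre of its underside, 10 mm above the work surface (its top is 13 mm above).
- tray: Dark slate tray, fixed: 170 mm (x) by 280 mm (y) by 10 mm thick. Origin: centre of its underside, on the work surface; x points to its back, away from the robot. The coasters form a row along y, 86 mm apart, at x = -35 mm, in any order. A thin brass rail, top 22 mm above the work surface, runs along the back (x = 80 mm) and the sides (y = +-135 mm, from x = -20 mm back).
- mat: Pale stone drying mat, flat, fixed, the side area: 240 mm (x) by 130 mm (y) by 8 mm thick, to the left or right of the tray. Origin: centre of its underside on the work surface. The three stand on it anywhere, well clear of the edge; a row along x at 80 mm spacing fits.
- plate: Blue ceramic plate, flat, without a rim, fixed: 130 mm (x) by 100 mm (y) by 8 mm thick, on the other side of the tray from the mat. Origin: centre of its underside on the work surface.
There are look-alikes about, which are no part of the job. What is shaped like the brush but pink or yellow is not meant. What is meant by the can is not red, and is the larger of those in its own colour.

How it is judged:
By the outcome, as a careful person would: the job done as asked, in the order asked, and still so for the second after the job is handed in, with the robot touching nothing.
It also fails if it takes over 144 s, if anything falls off the work surface, if the arm or the gripper's body presses on something with over 40 N, if the wrist force passes 120 N, or if a joint passes its speed limit or range.

## Working session

There is one attempt and no reset: what is moved stays moved. The work goes in short steps, Python scripts to look and compute and a tool call to move; the robot and the scene stay as the last step left them, time stands still between calls to the robot, and variables do not carry over. Pictures are saved under pics/ and viewed, and the job is handed in when it is done.

Besides the shell and the picture viewer there is one more tool, called as name([rows], argument=value, ...), one row to a line, values as JSON. play_rows: Moves the arm, as the interface text tells. Its arguments: {"type":"object","properties":{"deltas":{"type":"array"},"grip":{"type":"number"}},"required":["deltas"]}

```bash
mkdir -p pics; ls; python3 - <<'E'
from plant import status, grab_frame, camera_params, manip
import cv2,numpy as np
s=status.state()
for k,v in s.items(): print(k,v)
print(manip.grip_point_offset)
for c in ("scene","top"):
    p,d=grab_frame(c); cv2.imwrite(f"pics/{c}0.png",p); np.save(f"{c}0.npy",d)
    cp=camera_params(c); print(c,cp)
E
```

```text
pics
time 0.0
joint_pos [ 9.85992461e-01  5.33192758e-02  1.61427957e+00  4.21708681e-05
  1.47602063e+00 -1.18984265e-01]
joint_vel [-0.00108377 -0.00016685 -0.00051997 -0.00179752  0.00022169  0.00097345]
joint_efforts [-2.02493924e-03 -3.93673217e+01 -3.70185471e+01 -2.76090259e-04
  7.16859824e-03 -3.36882010e-05]
tool_pos [0.28035711 0.55789711 0.23009495]
tool_rot [-3.69002062e-04  2.30811573e-01  9.72997939e-01 -9.44077966e-04]
contact_force [ 0.34605059  0.01029832 -0.54797959]
ft_torque [0.03865507 0.05837961 0.02441066]
gripper_width 1.0011121027850551
0.0187
scene {'mtx': array([[537.61242035,   0.        , 316.02445855],
       [  0.        , 537.61242035, 249.01754002],
       [  0.        ,   0.        ,   1.        ]]), 'distortion': array([-0.01816235,  0.        ,  0.        ,  0.        ,  0.        ]), 'world_from_camera': array([[-0.03269153, -0.64930493,  0.75982522,  1.19779319],
       [ 0.99942897, -0.01473827,  0.03040598,  0.03363421],
       [-0.00854425,  0.76038535,  0.64941597,  0.6000354 ],
       [ 0.        ,  0.        ,  0.        ,  1.        ]])}
top {'mtx': array([[580.82618173,   0.        , 324.80868137],
       [  0.        , 580.82618173, 232.20643123],
       [  0.        ,   0.        ,   1.        ]]), 'distortion': array([0.0339643, 0.       , 0.       , 0.       , 0.       ]), 'world_from_camera': array([[ 0.01846621,  0.99454025, -0.10270681,  0.41249068],
       [-0.99955429,  0.02077346,  0.02144023,  0.01455743],
       [ 0.02345675,  0.10226512,  0.99448058,  1.10961424],
       [ 0.        ,  0.        ,  0.        ,  1.        ]])}
```

View pics/top0.png

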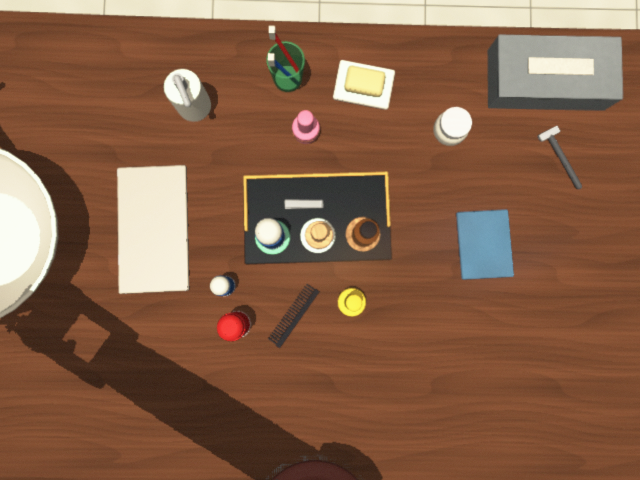

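View pics/scene0.png

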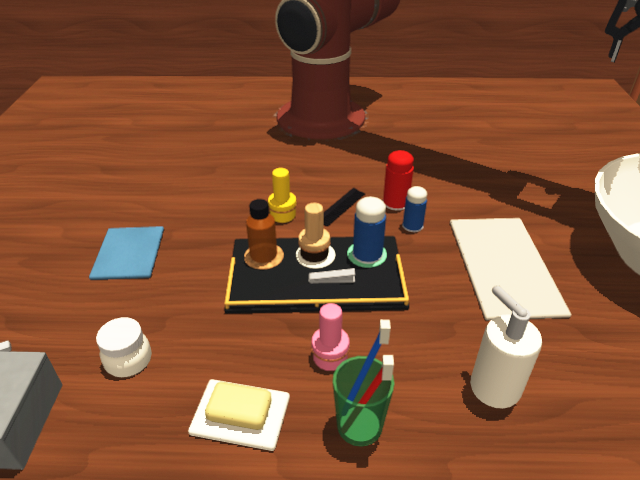

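Top view candidates:
- **Brush:** beech on white coaster (318,235). The pink one (306,126) and yellow one (351,302) are look-alikes.
- **Can:** large blue on mint (270,235). The small blue one (222,286) and red one (232,326) are look-alikes.
- **Bottle:** (363,234). The white jar (453,125) is not it.
- **Clip:** (303,204). The comb and razor are not it.
- **Mat and plate:** mat (153,230) at +y, plate (485,244) at -y.

```bash
cat > h.py <<'E'
from plant import status, grab_frame, camera_params, manip, boxes_of, outline_of
import cv2,numpy as np
def ray(c,uv,cp=None):
    cp=cp or camera_params(c)
    u=cv2.undistortPoints(np.float64(uv).reshape(-1,1,2),cp['mtx'],cp['distortion']).reshape(-1,2)
    d=np.c_[u[:,0],-u[:,1],-np.ones(len(u))]
    T=cp['world_from_camera']; return T[:3,3],d@T[:3,:3].T
def atz(c,uv,z,cp=None):
    o,d=ray(c,uv,cp); return o+d*((z-o[2])/d[:,2])[:,None]
def cloud(c,mask,dep,cp=None):
    v,u=np.nonzero(mask&(dep>0)); o,d=ray(c,np.c_[u,v],cp)
    return o+d*dep[v,u][:,None], np.c_[u,v]
E
python3 - <<'E'
from h import *
p,d=grab_frame("top"); 
cv2.imwrite("pics/crop1.png",cv2.resize(p[150:360,190:410],None,fx=3,fy=2.85))
for n in ("clip","bottle","brush","can","coaster_cork","coaster_white","coaster_mint","tray","mat","plate"):
    for r in outline_of("top",n)[:4]:
        m=r['region']; P,_=cloud("top",m,d)
        if len(P)==0: continue
        zt=np.percentile(P[:,2],95); T=P[P[:,2]>zt-0.006]
        rect=cv2.minAreaRect(P[:,:2].astype(np.float32))
        print(n,round(r['confidence'],2),np.round(r['box']),'top',np.round(zt,4),np.round((T.max(0)+T.min(0))/2,4)[:2],'med',np.round(np.median(P,0),4),'rect',np.round(rect[0],4),np.round(rect[1],4),round(rect[2],1))
E
```

```text
clip 0.57 [287. 200. 324. 208.] top 0.0279 [0.578  0.0371] med [0.5777 0.0335 0.022 ] rect [0.5783 0.0336] [0.015  0.0727] 2.2
bottle 0.83 [351. 221. 377. 248.] top 0.1161 [ 0.5222 -0.0814] med [ 0.5171 -0.0768  0.088 ] rect [ 0.5206 -0.0805] [0.0443 0.0432] 89.8
brush 0.96 [292. 109. 321. 140.] top 0.0946 [0.7223 0.0329] med [0.7137 0.032  0.0393] rect [0.7262 0.0287] [0.0499 0.0623] 48.8
brush 0.91 [303. 219. 334. 251.] top 0.1079 [0.5173 0.0039] med [0.5131 0.0036 0.0509] rect [0.517  0.0033] [0.0507 0.0513] 70.1
brush 0.74 [337. 289. 366. 321.] top 0.095 [ 0.3947 -0.0589] med [ 0.3958 -0.0569  0.0376] rect [ 0.3944 -0.0609] [0.0558 0.0524] 65.1
can 0.84 [216. 312. 253. 341.] top 0.1045 [0.3496 0.1528] med [0.3522 0.1476 0.0998] rect [0.351  0.1522] [0.0471 0.0465] 82.3
can 0.66 [255. 216. 284. 250.] top 0.1172 [0.5148 0.0918] med [0.5103 0.0886 0.1122] rect [0.5194 0.0899] [0.0479 0.0604] 80.8
can 0.62 [212. 277. 237. 296.] top 0.0777 [0.421  0.1774] med [0.4209 0.172  0.0731] rect [0.4209 0.1759] [0.0334 0.0335] 34.7
can 0.62 [353. 223. 378. 251.] top 0.116 [ 0.5217 -0.0814] med
[... 173 characters left out ...]
 [ 0.5167 -0.0721] [0.0612 0.0412] 37.4
coaster_white 0.57 [300. 221. 333. 250.] top 0.0366 [0.5086 0.0057] med [0.5067 0.0184 0.0114] rect [0.5183 0.0077] [0.0641 0.0581] 21.4
coaster_mint 0.64 [257. 223. 286. 254.] top 0.0145 [0.5111 0.0886] med [0.4972 0.0714 0.0116] rect [0.505  0.0823] [0.0377 0.0621] 40.2
tray 0.94 [242. 172. 391. 263.] top 0.0189 [0.5547 0.0088] med [0.5702 0.0038 0.0085] rect [0.5537 0.008 ] [0.1687 0.2813] 2.9
mat 0.59 [115. 164. 188. 293.] top 0.0096 [0.5265 0.3181] med [0.5256 0.3179 0.0063] rect [0.5273 0.3185] [0.2425 0.1326] 3.7
plate 0.95 [458. 213. 511. 278.] top 0.0097 [ 0.5097 -0.3153] med [ 0.5099 -0.3153  0.0063] rect [ 0.5105 -0.3161] [0.1303 0.0997] 4.5
```

View pics/crop1.png

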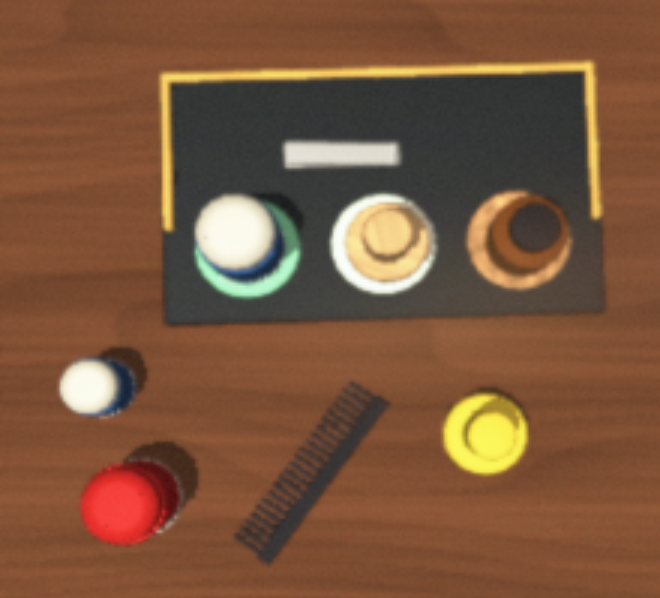

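The crop shows the clip centred at crop (342,154). The large blue can stands on mint, the beech brush on white and the bottle on cork, so the choices hold. Moving above the can.

play_rows([
  [[0.028,-0.055,0],-0.18],
  [[0.056,-0.11,0],-0.36],
  [[0.084,-0.166,0],-0.54],
  [[0.112,-0.222,0],-0.72],
  [[0.14,-0.278,0],-0.9],
], grip=1)

```text
time: 1.27
tool_pos: [0.4212, 0.2789, 0.2317]
tool_rot: [0.0, 0.633, 0.774, 0.0]
contact_force: [0.9, -0.1, -0.2]
gripper_width: 0.996
```

play_rows([
  [[0.028,-0.055,0],-0.1],
  [[0.056,-0.11,-0.02],-0.154],
  [[0.084,-0.166,-0.04],-0.154],
  [[0.095,-0.188,-0.06],-0.154],
  [[0.095,-0.188,-0.06],-0.154],
])

```text
time: 1.9
tool_pos: [0.5148, 0.0909, 0.1692]
tool_rot: [-0.001, 0.69, 0.724, -0.001]
contact_force: [-0.4, 0.6, 0.1]
gripper_width: 0.999
```

```bash
python3 - <<'E'
from h import *
cp=camera_params("wrist"); p,d=grab_frame("wrist"); cv2.imwrite("pics/w1.png",p)
print(np.round(cp['world_from_camera'],3))
for n in ("clip","can","brush","bottle"):
    for r in outline_of("wrist",n)[:3]:
        m=r['region']; P,_=cloud("wrist",m,d,cp)
        if len(P)==0: continue
        zt=np.percentile(P[:,2],95); T=P[P[:,2]>zt-0.006]
        rect=cv2.minAreaRect(P[:,:2].astype(np.float32))
        print(n,round(r['confidence'],2),np.round(r['box']),'top',np.round(zt,4),np.round((T.max(0)+T.min(0))/2,4)[:2],'rect',np.round(rect[0],4),np.round(rect[1],4),round(rect[2],1))
E
```

```text
[[ 0.999 -0.046 -0.01   0.511]
 [ 0.047  0.952  0.302  0.168]
 [-0.004 -0.302  0.953  0.312]
 [ 0.     0.     0.     1.   ]]
clip 0.9 [373. 246. 395. 318.] top 0.0287 [0.5774 0.0424] rect [0.5783 0.0348] [0.015  0.0691] 1.9
can 0.74 [  6.  98. 158. 175.] top 0.1047 [0.3498 0.1532] rect [0.3085 0.1482] [0.133  0.0642] 3.2
can 0.71 [279. 190. 355. 290.] top 0.1176 [0.5156 0.092 ] rect [0.516  0.0936] [0.047  0.0476] 33.1
can 0.69 [147.  72. 230. 136.] top 0.0778 [0.4213 0.1778] rect [0.4223 0.1776] [0.035  0.0348] 52.8
brush 0.79 [507. 261. 619. 356.] top 0.0951 [0.7215 0.0323] rect [0.7497 0.0316] [0.0521 0.1086] 88.4
brush 0.74 [191. 349. 215. 394.] top 0.0388 [ 0.4384 -0.0017] rect [ 0.4341 -0.0176] [0.205  0.0102] 68.6
brush 0.61 [288. 288. 346. 390.] top 0.1083 [0.5172 0.0308] rect [0.5189 0.0006] [0.0528 0.1447] 5.7
bottle 0.64 [288. 378. 340. 424.] top 0.0793 [0.5212 0.0182] rect [ 0.5237 -0.0103] [0.224  0.0545] 89.9
```

View pics/w1.png

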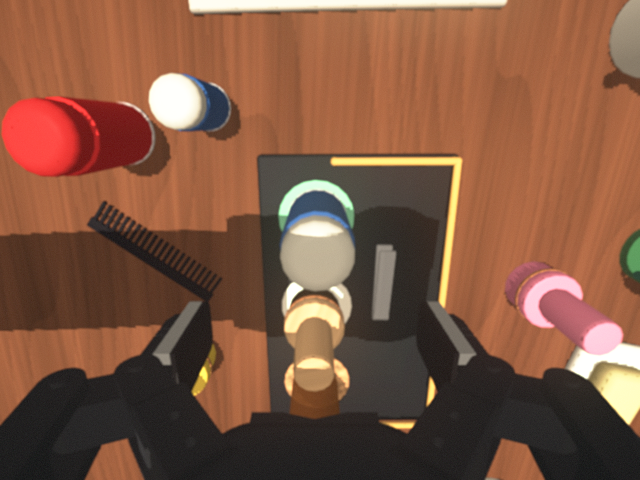

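The wrist view shows the blue can at (317,250) and the clip at (384,282), which agrees with the top camera. Descending and gripping.

play_rows([
  [[0.0005,0.001,-0.04],0],
  [[0.0005,0.001,-0.08],0],
  [[0.0005,0.001,-0.105],0],
  [[0.0005,0.001,-0.105],0],
])

```text
time: 2.65
tool_pos: [0.5143, 0.0946, 0.0647]
tool_rot: [-0.001, 0.688, 0.725, -0.001]
contact_force: [0.4, 0.4, -0.9]
gripper_width: 0.998
```

play_rows([
  [[0,0,0],0],
  [[0,0,0],0],
  [[0,0,0],0],
  [[0,0,0],0],
  [[0,0,0],0],
], grip=-1)

```text
time: 3.28
tool_pos: [0.5174, 0.0939, 0.0687]
tool_rot: [0.001, 0.689, 0.725, 0.001]
contact_force: [-1.7, 0.4, 6.4]
gripper_width: 0.567
```

play_rows([
  [[0,0,0.03],0],
  [[0,0,0.07],0],
  [[0,0,0.11],0],
  [[0,0,0.11],0],
])

```text
time: 3.78
tool_pos: [0.5188, 0.0938, 0.1812]
tool_rot: [0.003, 0.689, 0.725, 0.003]
contact_force: [0.2, -0.1, -1.0]
gripper_width: 0.565
```

```bash
cat > look.py <<'E'
from h import *
import sys
def show(cam,name,box=None,f=1):
    cp=camera_params(cam); p,d=grab_frame(cam)
    q=p if box is None else p[box[1]:box[3],box[0]:box[2]]
    cv2.imwrite(f"pics/{name}.png",cv2.resize(q,None,fx=f,fy=f)); return p,d,cp
E
python3 - <<'E'
from look import *
s=status.state(); print(s['tool_pos'],s['contact_force'],s['gripper_width'])
p,d,cp=show("top","t2",(100,120,420,340),2)
show("scene","s2")
# mint coaster
hsv=cv2.cvtColor(p,cv2.COLOR_BGR2HSV)
E
```

```text
[0.51881294 0.09378448 0.18119173] [ 0.17383955 -0.10596325 -1.02676942] 0.5645379627295547
```

View pics/s2.png

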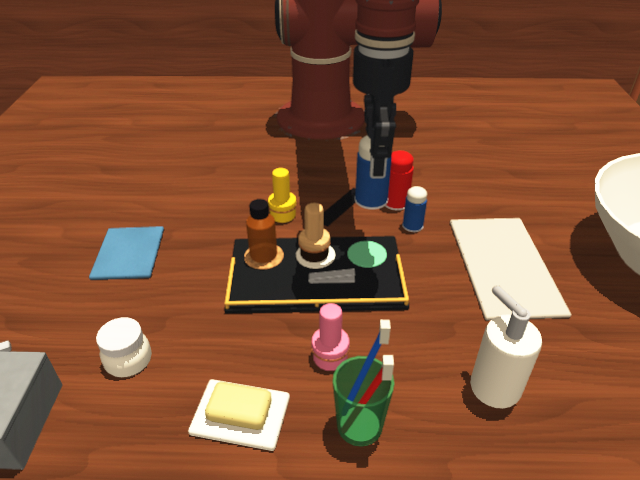

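play_rows([
  [[0.02,0.05,0],0],
  [[0.045,0.11,0],0],
  [[0.068,0.17,0],0],
  [[0.083,0.208,0],0],
  [[0.083,0.208,0],0],
])

```text
time: 4.5
tool_pos: [0.598, 0.3038, 0.1728]
tool_rot: [-0.001, 0.688, 0.726, -0.002]
contact_force: [0.3, -0.5, -1.9]
gripper_width: 0.568
```

play_rows([
  [[0,0,-0.04],0],
  [[0,0,-0.08],0],
  [[0,0,-0.1],0],
  [[0,0,-0.1],0],
])

```text
time: 5.0
tool_pos: [0.5971, 0.3004, 0.0734]
tool_rot: [-0.001, 0.689, 0.725, -0.003]
contact_force: [-0.5, 0.5, -1.0]
gripper_width: 0.563
```

play_rows([
  [[0,0,-0.005],0],
  [[0,0,-0.007],0],
  [[0,0,-0.008],0],
  [[0,0,-0.008],0],
])

```text
time: 5.5
tool_pos: [0.5993, 0.3019, 0.0689]
tool_rot: [0.0, 0.689, 0.725, 0.0]
contact_force: [0.3, 0.3, -2.2]
gripper_width: 0.566
```

```bash
python3 - <<'E'
from look import *
s=status.state(); print(s['tool_pos'],s['contact_force'],s['gripper_width'])
p,d,cp=show("scene","s3",(360,100,640,340),2.5)
E
```

```text
[0.59932151 0.30185051 0.06886902] [ 0.26400511  0.27055947 -2.21584455] 0.5657775569804708
```

View pics/s3.png

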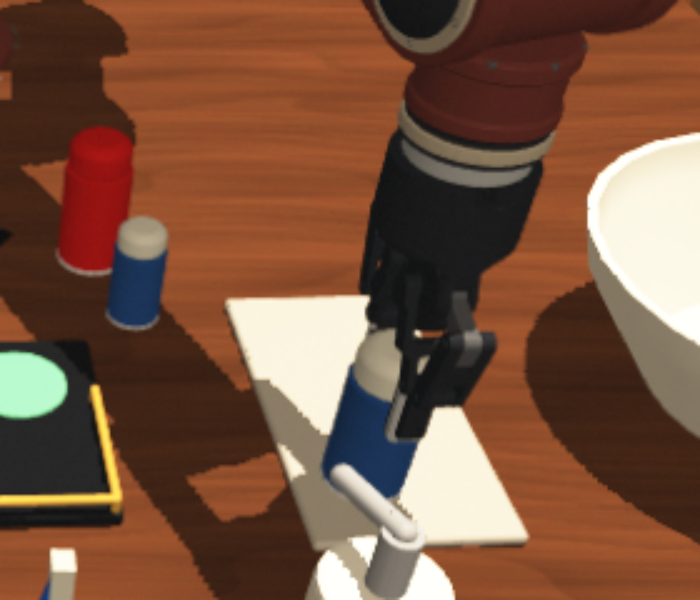

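play_rows([
  [[0,0,-0.002],0],
  [[0,0,-0.004],0],
  [[0,0,-0.004],0],
])

```text
time: 5.92
tool_pos: [0.5989, 0.3017, 0.0641]
tool_rot: [-0.0, 0.689, 0.725, -0.0]
contact_force: [-0.6, 0.1, -0.8]
gripper_width: 0.567
```

play_rows([
  [[0,0,-0.002],0],
  [[0,0,-0.003],0],
  [[0,0,-0.003],0],
])

```text
time: 6.3
tool_pos: [0.5994, 0.302, 0.0638]
tool_rot: [0.0, 0.689, 0.725, 0.0]
contact_force: [-5.0, -0.9, 8.9]
gripper_width: 0.566
```

play_rows([
  [[0,0,0.002],0],
  [[0,0,0.002],0],
  [[0,0,0.002],0],
  [[0,0,0.002],0],
], grip=0.7)

```text
time: 6.8
tool_pos: [0.599, 0.3016, 0.063]
tool_rot: [-0.0, 0.689, 0.725, -0.0]
contact_force: [0.3, -0.0, -0.5]
gripper_width: 0.854
```

play_rows([
  [[0,0,0.03],0],
  [[0,0,0.07],0],
  [[0,0,0.11],0],
  [[-0.01,-0.04,0.12],0],
  [[-0.02,-0.1,0.12],0],
])

```text
time: 7.42
tool_pos: [0.5798, 0.2018, 0.1854]
tool_rot: [0.001, 0.688, 0.726, 0.002]
contact_force: [0.3, -0.6, 0.2]
gripper_width: 0.852
```

```bash
cat > meas.py <<'E'
from look import *
def meas(cam,names,d,cp,mincf=.4):
    for n in names:
        for r in outline_of(cam,n)[:4]:
            m=r['region']; P,_=cloud(cam,m,d,cp)
            if len(P)==0 or r['confidence']<mincf: continue
            zt=np.percentile(P[:,2],95); T=P[P[:,2]>zt-0.006]
            rect=cv2.minAreaRect(P[:,:2].astype(np.float32))
            print(n,round(r['confidence'],2),np.round(r['box']),'top',np.round(zt,4),np.round((T.max(0)+T.min(0))/2,4)[:2],'rect',np.round(rect[0],4),np.round(rect[1],4),round(rect[2],1))
E
python3 - <<'E'
from meas import *
p,d,cp=show("top","t3",(90,120,420,350),2)
meas("top",["can","coaster_mint"],d,cp)
m=[r for r in outline_of("top","coaster_mint")][0]['region']
v,u=np.nonzero(m); (cx,cy),ax,an=cv2.fitEllipse(cv2.findContours(m.astype(np.uint8),0,2)[0][0]); print(cx,cy,ax,atz("top",[[cx,cy]],.013))
E
```

```text
can 0.86 [138. 176. 173. 205.] top 0.1121 [0.5889 0.301 ] rect [0.5855 0.3027] [0.0472 0.0252] 63.5
can 0.86 [211. 279. 237. 296.] top 0.0772 [0.4218 0.1759] rect [0.4211 0.175 ] [0.0342 0.0302] 0.1
can 0.81 [216. 314. 253. 342.] top 0.1046 [0.3497 0.1528] rect [0.3535 0.1533] [0.054  0.0447] 39.0
coaster_mint 0.63 [252. 220. 288. 256.] top 0.0148 [0.5157 0.0916] rect [0.5142 0.0916] [0.0618 0.0629] 63.2
271.58740234375 236.98240661621094 (32.409217834472656, 33.15620040893555) [[0.5145583  0.09146253 0.013     ]]
```

View pics/t3.png

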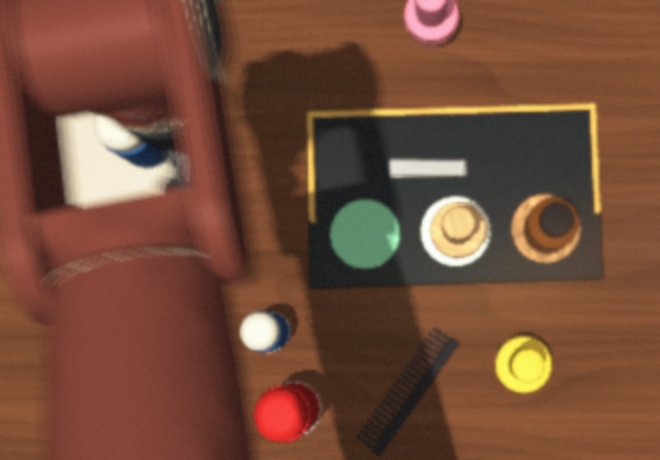

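The can stands on the mat, seen through the arm at about (135,135) in the crop, and the mint coaster is free at crop (365,233). Next the brush.

play_rows([
  [[-0.018,-0.055,0],0],
  [[-0.036,-0.11,0],0],
  [[-0.054,-0.17,0],0],
  [[-0.0615,-0.196,0],0],
  [[-0.0615,-0.196,-0.01],0],
])

```text
time: 8.25
tool_pos: [0.5184, 0.0051, 0.1741]
tool_rot: [0.001, 0.689, 0.724, 0.001]
contact_force: [0.2, 0.5, -0.1]
gripper_width: 0.852
```

play_rows([
  [[0,0,-0.04],0],
  [[0,0,-0.08],0],
  [[0,0,-0.11],0],
  [[0,0,-0.11],0],
])

```text
time: 8.75
tool_pos: [0.5152, 0.0077, 0.0598]
tool_rot: [-0.003, 0.688, 0.726, -0.002]
contact_force: [-0.1, -0.6, -0.3]
gripper_width: 0.849
```

play_rows([
  [[0,0,0],0],
  [[0,0,0],0],
  [[0,0,0],0],
  [[0,0,0],0],
  [[0,0,0],0],
], grip=-1)

```text
time: 9.38
tool_pos: [0.5189, 0.0058, 0.0652]
tool_rot: [0.001, 0.689, 0.725, 0.001]
contact_force: [-0.8, 1.6, 6.2]
gripper_width: 0.34
```

play_rows([
  [[0,0,0.03],0],
  [[0,0,0.07],0],
  [[0,0,0.11],0],
  [[0.001,0.04,0.11],0],
  [[0.003,0.1,0.11],0],
])

```text
time: 10.0
tool_pos: [0.5211, 0.1056, 0.1742]
tool_rot: [0.001, 0.69, 0.724, 0.001]
contact_force: [0.9, 0.4, -0.8]
gripper_width: 0.334
```

play_rows([
  [[0.001,0.055,0],0],
  [[0.003,0.11,0],0],
  [[0.004,0.17,0],0],
  [[0.006,0.22,0],0],
  [[0.006,0.235,0],0],
])

```text
time: 10.62
tool_pos: [0.5259, 0.343, 0.1728]
tool_rot: [-0.0, 0.688, 0.726, -0.0]
contact_force: [0.0, 0.0, -0.9]
gripper_width: 0.34
```

play_rows([
  [[0,0,-0.04],0],
  [[0,0,-0.08],0],
  [[0,0,-0.105],0],
  [[0,0,-0.108],0],
  [[0,0,-0.109],0],
])

```text
time: 11.25
tool_pos: [0.5272, 0.3404, 0.0652]
tool_rot: [0.0, 0.689, 0.725, 0.001]
contact_force: [0.4, 1.1, -1.6]
gripper_width: 0.336
```

play_rows([
  [[0,0,-0.003],0],
  [[0,0,-0.005],0],
  [[0,0,-0.006],0],
  [[0,0,-0.006],0],
])

```text
time: 11.75
tool_pos: [0.5273, 0.3411, 0.0602]
tool_rot: [0.0, 0.689, 0.725, 0.001]
contact_force: [-2.2, -1.0, 5.9]
gripper_width: 0.337
```

play_rows([
  [[0,0,0.001],0],
  [[0,0,0.001],0],
  [[0,0,0.001],0],
  [[0,0,0.001],0],
], grip=0.5)

```text
time: 12.25
tool_pos: [0.5265, 0.3406, 0.0591]
tool_rot: [-0.0, 0.689, 0.725, -0.0]
contact_force: [-0.0, -0.7, 0.4]
gripper_width: 0.748
```

play_rows([
  [[0,0,0.03],0],
  [[0,0,0.07],0],
  [[0,0,0.11],0],
  [[0,-0.05,0.121],0],
  [[0,-0.11,0.121],0],
])

```text
time: 12.88
tool_pos: [0.5275, 0.2305, 0.1825]
tool_rot: [0.001, 0.688, 0.726, 0.002]
contact_force: [0.5, 0.1, 0.8]
gripper_width: 0.747
```

play_rows([
  [[0,-0.06,0],0],
  [[0,-0.12,0],0],
  [[0,-0.18,0],0],
  [[0,-0.24,0],0],
  [[0,-0.3,0],0],
], grip=0.9)

```text
time: 13.5
tool_pos: [0.5263, -0.0712, 0.1805]
tool_rot: [0.0, 0.689, 0.725, 0.0]
contact_force: [1.3, 0.2, -0.0]
gripper_width: 0.944
```

```bash
python3 - <<'E'
from meas import *
p,d,cp=show("top","t4",(90,120,420,350),2)
meas("top",["can","brush","bottle"],d,cp)
hs=cv2.cvtColor(p,cv2.COLOR_BGR2HSV)
for n in ("coaster_white","coaster_mint"):
    r=outline_of("top",n)[0]; m=r['region']
    (cx,cy),ax,an=cv2.fitEllipse(max(cv2.findContours(m.astype(np.uint8),0,2)[0],key=len)); print(n,r['confidence'],cx,cy,ax,atz("top",[[cx,cy]],.013))
E
```

```text
can 0.89 [138. 168. 178. 206.] top 0.112 [0.5982 0.2981] rect [0.6032 0.2987] [0.053  0.0616] 77.0
can 0.83 [212. 275. 234. 296.] top 0.0777 [0.421  0.1785] rect [0.4179 0.1795] [0.0342 0.0439] 46.8
can 0.79 [217. 312. 252. 341.] top 0.1044 [0.3504 0.1528] rect [0.3485 0.1566] [0.0545 0.0561] 25.9
brush 0.86 [293. 109. 317. 138.] top 0.0944 [0.7209 0.0328] rect [0.7188 0.0328] [0.0449 0.0504] 4.7
brush 0.8 [116. 212. 155. 242.] top 0.1028 [0.5257 0.337 ] rect [0.5244 0.3347] [0.0451 0.0527] 70.1
bottle 0.59 [246. 174. 390. 266.] top 0.019 [0.5422 0.0106] rect [0.5421 0.0074] [0.1902 0.2849] 2.3
bottle 0.56 [352. 228. 360. 248.] top 0.0877 [ 0.5138 -0.0639] rect [ 0.5126 -0.0639] [0.031  0.0067] 26.4
coaster_white 0.83 313.1377868652344 233.59683227539062 (23.645788192749023, 36.50175094604492) [[0.52263183 0.0130086  0.013     ]]
coaster_mint 0.57 271.5193176269531 237.07957458496094 (33.058738708496094, 33.482276916503906) [[0.51437104 0.09158588 0.013     ]]
```

View pics/t4.png

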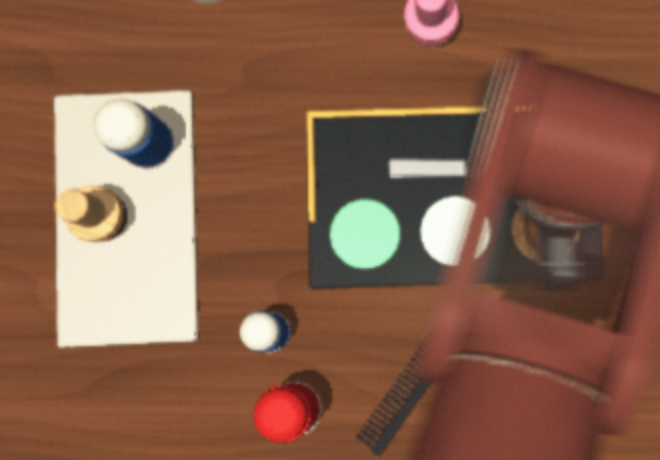

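Can and brush stand on the mat, at crop (125,128) and (92,210). Next the bottle.

play_rows([
  [[-0.005,-0.0105,-0.02],0],
  [[-0.005,-0.0105,-0.06],0],
  [[-0.005,-0.0105,-0.1],0],
  [[-0.005,-0.0105,-0.128],0],
  [[-0.005,-0.0105,-0.128],0],
])

```text
time: 14.42
tool_pos: [0.5182, -0.0783, 0.0482]
tool_rot: [-0.004, 0.688, 0.725, -0.002]
contact_force: [0.2, 0.4, 0.1]
gripper_width: 0.952
```

play_rows([
  [[0,0,0],0],
  [[0,0,0],0],
  [[0,0,0],0],
  [[0,0,0],0],
  [[0,0,0],0],
], grip=-1)

```text
time: 15.05
tool_pos: [0.5231, -0.0802, 0.0543]
tool_rot: [0.002, 0.689, 0.725, 0.001]
contact_force: [-0.9, -0.3, 6.2]
gripper_width: 0.518
```

play_rows([
  [[0,0,0.03],0],
  [[0,0,0.08],0],
  [[0,0,0.12],0],
  [[-0.005,0.04,0.12],0],
  [[-0.018,0.1,0.12],0],
])

```text
time: 15.68
tool_pos: [0.5039, 0.0203, 0.1731]
tool_rot: [0.001, 0.69, 0.724, 0.001]
contact_force: [0.3, 1.2, -2.0]
gripper_width: 0.518
```

play_rows([
  [[-0.011,0.06,0],0],
  [[-0.022,0.12,0],0],
  [[-0.033,0.18,0],0],
  [[-0.044,0.24,0],0],
  [[-0.052,0.28,0],0],
])

```text
time: 16.3
tool_pos: [0.4503, 0.3024, 0.172]
tool_rot: [-0.0, 0.688, 0.726, -0.0]
contact_force: [0.8, -1.2, -1.6]
gripper_width: 0.52
```

play_rows([
  [[0,0.0005,-0.03],0],
  [[0,0.0005,-0.07],0],
  [[0,0.0005,-0.11],0],
  [[0,0.0005,-0.118],0],
  [[0,0.0005,-0.119],0],
])

```text
time: 16.92
tool_pos: [0.4516, 0.3007, 0.0535]
tool_rot: [-0.0, 0.689, 0.725, -0.0]
contact_force: [-0.2, -1.0, -1.1]
gripper_width: 0.519
```

play_rows([
  [[0,0,-0.003],0],
  [[0,0,-0.005],0],
  [[0,0,-0.006],0],
  [[0,0,-0.006],0],
])

```text
time: 17.42
tool_pos: [0.4525, 0.3012, 0.0493]
tool_rot: [0.0, 0.689, 0.725, 0.001]
contact_force: [-2.1, -1.0, 5.1]
gripper_width: 0.516
```

play_rows([
  [[0,0,0.001],0],
  [[0,0,0.001],0],
  [[0,0,0.001],0],
  [[0,0,0.001],0],
], grip=0.6)

```text
time: 17.92
tool_pos: [0.4515, 0.3006, 0.0481]
tool_rot: [-0.0, 0.689, 0.725, -0.0]
contact_force: [0.3, -0.3, 0.1]
gripper_width: 0.798
```

play_rows([
  [[0,0,0.03],0],
  [[0,0,0.08],0],
  [[0,0,0.13],0],
  [[0.01,-0.05,0.133],0],
  [[0.04,-0.1,0.133],0],
])

```text
time: 18.55
tool_pos: [0.4918, 0.2004, 0.1828]
tool_rot: [0.001, 0.688, 0.726, 0.001]
contact_force: [0.9, -0.6, -1.1]
gripper_width: 0.799
```

play_rows([
  [[0.025,-0.05,0],0],
  [[0.05,-0.1,0],0],
  [[0.075,-0.15,0],0],
  [[0.085,-0.166,0],0],
  [[0.085,-0.166,0],0],
], grip=0.0)

```text
time: 19.18
tool_pos: [0.5767, 0.0342, 0.181]
tool_rot: [-0.0, 0.689, 0.724, -0.0]
contact_force: [-0.7, 0.2, -0.1]
gripper_width: 0.5
```

```bash
python3 - <<'E'
from meas import *
p,d,cp=show("wrist","w5")
meas("wrist",["clip","coaster_mint","coaster_white","coaster_cork","tray"],d,cp)
p,d,cp=show("top","t5",(90,120,420,350),2)
meas("top",["can","brush","bottle","clip","coaster_cork"],d,cp)
E
```

```text
clip 0.96 [312. 174. 327. 256.] top 0.0288 [0.5779 0.0403] rect [0.5787 0.0313] [0.0155 0.0763] 2.5
coaster_mint 0.87 [209. 105. 283. 184.] top 0.0144 [0.5149 0.0909] rect [0.5148 0.091 ] [0.0647 0.0632] 2.3
coaster_white 0.83 [218. 209. 285. 275.] top 0.0141 [0.519  0.0053] rect [0.5195 0.0053] [0.0651 0.0654] 81.0
coaster_cork 0.77 [238. 296. 290. 351.] top 0.014 [ 0.5323 -0.0808] rect [ 0.5373 -0.0756] [0.0355 0.064 ] 21.0
tray 0.72 [183.  80. 391. 372.] top 0.0212 [0.5815 0.0086] rect [0.5541 0.0018] [0.1747 0.2893] 3.2
can 0.72 [217. 316. 230. 338.] top 0.1048 [0.3514 0.1647] rect [0.3536 0.1657] [0.0182 0.0373] 77.7
can 0.62 [212. 276. 236. 296.] top 0.0771 [0.4218 0.1784] rect [0.4217 0.1832] [0.0358 0.0469] 1.3
can 0.6 [140. 166. 178. 206.] top 0.112 [0.5981 0.298 ] rect [0.6103 0.3067] [0.0801 0.047 ] 36.2
brush 0.84 [118. 210. 156. 244.] top 0.1028 [0.5264 0.3374] rect [0.5251 0.3339] [0.0449 0.0494] 66.5
brush 0.64 [338. 289. 363. 317.] top 0.0949 [ 0.3948 -0.059 ] rect [ 0.3955 -0.0583] [0.0475 0.0495] 1.0
bottle 0.93 [139. 257. 172. 281.] top 0.111 [0.4525 0.2982] rect [0.458  0.3042] [0.0617 0.0444] 47.1
clip 0.48 [282. 203. 323. 212.] top 0.0282 [0.5652 0.038 ] rect [0.565  0.0328] [0.0409 0.0729] 3.0
coaster_cork 0.77 [344. 217. 383. 252.] top 0.0147 [ 0.5233 -0.081 ] rect [ 0.5234 -0.0811] [0.0636 0.0635] 1.2
```

View pics/w5.png

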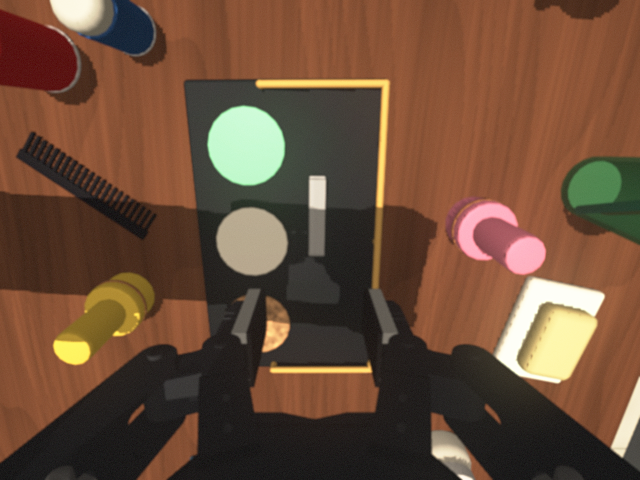

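View pics/t5.png

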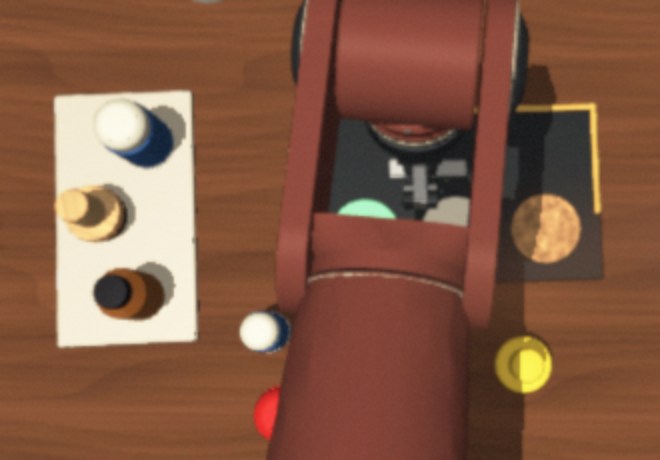

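All three stand on the mat. The wrist view shows the clip at (317,215). Now grasping the clip with a narrowed opening.

play_rows([
  [[0.001,-0.001,-0.05],0],
  [[0.001,-0.001,-0.1],0],
  [[0.001,-0.001,-0.14],0],
  [[0.001,-0.001,-0.155],0],
  [[0.001,-0.001,-0.155],0],
], grip=-0.2)

```text
time: 20.4
tool_pos: [0.5772, 0.0337, 0.0259]
tool_rot: [-0.001, 0.689, 0.725, -0.0]
contact_force: [0.2, 0.2, 0.4]
gripper_width: 0.398
```

play_rows([
  [[0,0,-0.005],0],
  [[0,0,-0.009],0],
  [[0,0,-0.011],0],
  [[0,0,-0.011],0],
])

```text
time: 20.9
tool_pos: [0.5776, 0.0337, 0.0154]
tool_rot: [0.0, 0.689, 0.725, 0.0]
contact_force: [-0.6, -0.1, 0.4]
gripper_width: 0.403
```

```bash
python3 - <<'E'
from meas import *
print(status.state()['tool_pos'])
p,d,cp=show("wrist","w6")
p,d,cp=show("scene","s6",(210,200,430,320),3)
E
```

```text
[0.57760002 0.03370923 0.01544806]
```

View pics/w6.png

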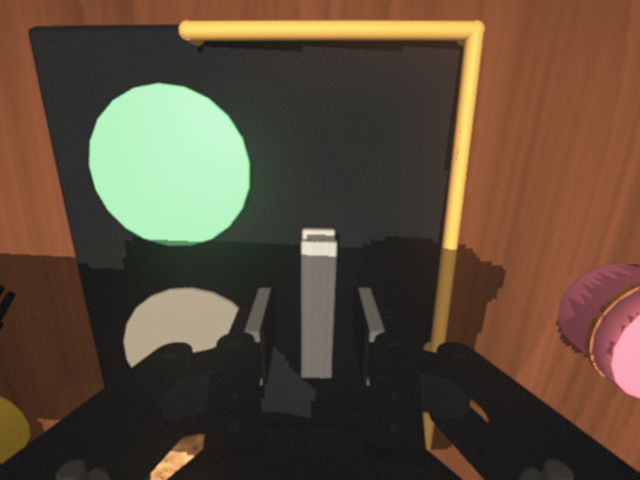

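View pics/s6.png

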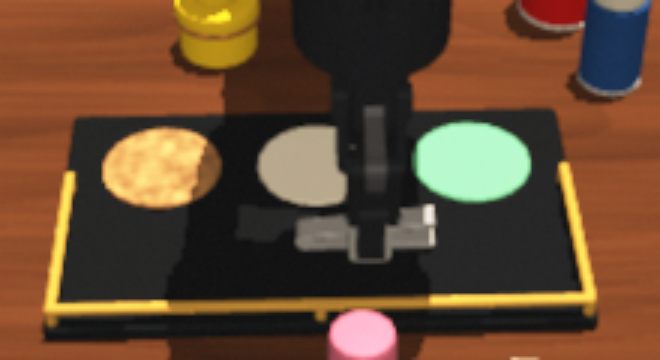

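The wrist view shows the clip at (318,300) between the pads, roughly at mid-length. Closing.

play_rows([
  [[0,0,-0.001],0],
  [[0,0,-0.001],0],
  [[0,0,-0.001],0],
  [[0,0,-0.001],0],
  [[0,0,-0.001],0],
], grip=-1)

```text
time: 21.62
tool_pos: [0.5778, 0.0337, 0.0146]
tool_rot: [0.0, 0.689, 0.725, 0.0]
contact_force: [-0.4, 0.3, 2.9]
gripper_width: 0.138
```

play_rows([
  [[0,0,0.02],0],
  [[0,0,0.06],0],
  [[0,0,0.1],0],
  [[0,0,0.1],0],
])

```text
time: 22.12
tool_pos: [0.5807, 0.0335, 0.1201]
tool_rot: [0.004, 0.689, 0.725, 0.003]
contact_force: [0.1, 0.9, 0.5]
gripper_width: 0.136
```

```bash
python3 - <<'E'
from meas import *
print(status.state()['tool_pos'])
p,d,cp=show("wrist","w7")
r=outline_of("wrist","clip")[0]; P,_=cloud("wrist",r['region'],d,cp); print(r['confidence'],np.round(P.min(0),4),np.round(P.max(0),4)); np.set_printoptions(suppress=True)
rc=cv2.minAreaRect(P[:,:2].astype(np.float32)); print(rc)
A=np.c_[P[:,1],np.ones(len(P))]; print(np.linalg.lstsq(A,P[:,2],rcond=None)[0])
p,d,cp=show("top","t7",(430,180,540,300),4); meas("top",["plate"],d,cp)
E
```

```text
[0.58065272 0.03353802 0.12006651]
0.74 [ 0.571  -0.0981  0.0089] [0.6008 0.069  0.1518]
((0.5838591456413269, -0.014487981796264648), (0.026572993025183678, 0.16681304574012756), 2.6015756130218506)
[0.15726173 0.12292609]
plate 0.62 [458. 211. 512. 278.] top 0.0095 [ 0.5096 -0.3163] rect [ 0.5108 -0.318 ] [0.1334 0.1051] 3.9
```

View pics/w7.png

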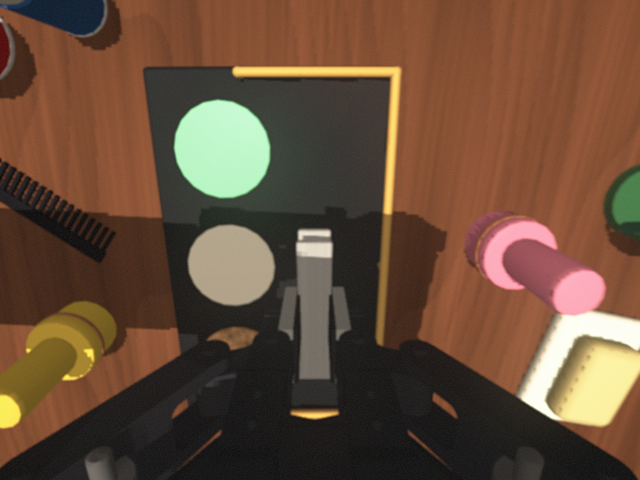

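play_rows([
  [[-0.011,-0.06,0],0],
  [[-0.023,-0.12,0],0],
  [[-0.035,-0.18,0],0],
  [[-0.046,-0.24,0],0],
  [[-0.058,-0.3,0],0],
])

```text
time: 22.95
tool_pos: [0.5179, -0.2674, 0.1124]
tool_rot: [-0.002, 0.689, 0.725, -0.0]
contact_force: [0.8, 0.3, -0.2]
gripper_width: 0.135
```

play_rows([
  [[-0.01,-0.049,0],0],
  [[-0.01,-0.049,-0.04],0],
  [[-0.01,-0.049,-0.075],0],
  [[-0.01,-0.049,-0.085],0],
  [[-0.01,-0.049,-0.085],0],
])

```text
time: 23.58
tool_pos: [0.5089, -0.3146, 0.0281]
tool_rot: [-0.001, 0.689, 0.725, -0.0]
contact_force: [-0.5, 0.2, 0.5]
gripper_width: 0.133
```

play_rows([
  [[0,0,-0.006],0],
  [[0,0,-0.01],0],
  [[0,0,-0.013],0],
  [[0,0,-0.013],0],
])

```text
time: 24.08
tool_pos: [0.5095, -0.3152, 0.0163]
tool_rot: [-0.0, 0.689, 0.725, -0.0]
contact_force: [-0.7, 0.4, -1.0]
gripper_width: 0.136
```

```bash
python3 - <<'E'
from meas import *
print(status.state()['tool_pos'])
p,d,cp=show("wrist","w8")
p,d,cp=show("scene","s8",(70,180,250,300),4)
E
```

```text
[ 0.50950834 -0.31523034  0.01628004]
```

View pics/w8.png

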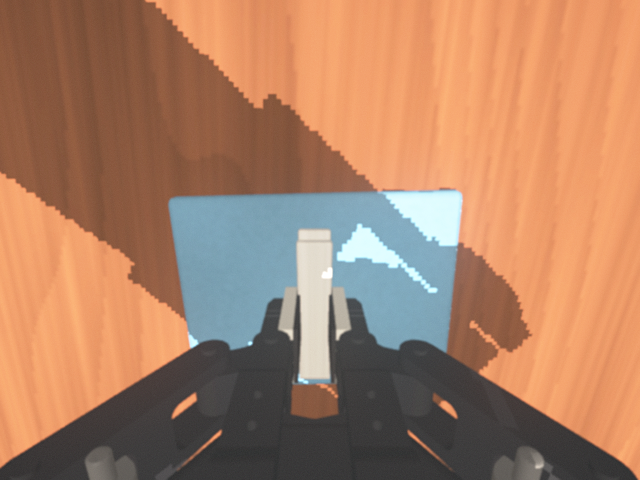

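View pics/s8.png

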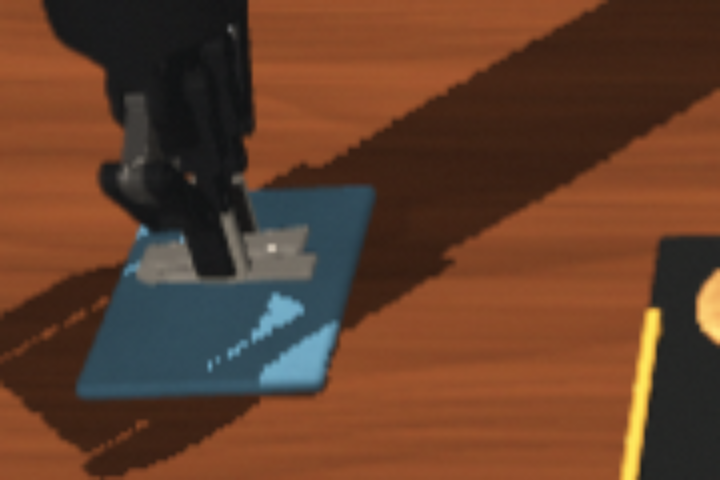

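The clip is level and just above the plate, near its middle. Lowering to contact.

play_rows([
  [[0,0,-0.002],0],
  [[0,0,-0.003],0],
  [[0,0,-0.004],0],
  [[0,0,-0.004],0],
])

```text
time: 24.68
tool_pos: [0.5096, -0.3153, 0.0126]
tool_rot: [0.0, 0.689, 0.725, -0.0]
contact_force: [-1.7, 0.1, 2.2]
gripper_width: 0.135
```

Contact. Opening a little, then rising.

play_rows([
  [[0,0,0],0],
  [[0,0,0],0],
  [[0,0,0],0],
  [[0,0,0],0],
], grip=-0.2)

```text
time: 25.18
tool_pos: [0.5095, -0.3153, 0.0122]
tool_rot: [-0.0, 0.689, 0.725, -0.0]
contact_force: [0.0, -0.3, -0.2]
gripper_width: 0.399
```

play_rows([
  [[0,0,0.03],0],
  [[0,0,0.08],0],
  [[0,0,0.14],0],
  [[0,0.05,0.16],0],
  [[0,0.1,0.168],0],
])

```text
time: 25.8
tool_pos: [0.5105, -0.2152, 0.1831]
tool_rot: [0.002, 0.689, 0.724, 0.001]
contact_force: [0.3, 0.5, -1.0]
gripper_width: 0.401
```

play_rows([
  [[0,0.06,0],0],
  [[0,0.12,0],0],
  [[0,0.18,0],0],
  [[0,0.24,0],0],
  [[-0.01,0.3,0],0],
], grip=0.6)

```text
time: 26.42
tool_pos: [0.4995, 0.0866, 0.1806]
tool_rot: [0.0, 0.689, 0.725, 0.0]
contact_force: [1.0, -0.9, -0.4]
gripper_width: 0.801
```

```bash
python3 - <<'E'
from meas import *
print(status.state()['tool_pos'])
p,d,cp=show("top","t9",(430,180,540,300),5); meas("top",["plate","clip","bottle","can","brush"],d,cp)
p,d,cp=show("scene","s9")
E
```

```text
[0.49946609 0.08660236 0.18058537]
plate 0.85 [457. 211. 512. 280.] top 0.0098 [ 0.5106 -0.3152] rect [ 0.5105 -0.3176] [0.1294 0.1031] 4.1
clip 0.6 [468. 243. 507. 251.] top 0.0255 [ 0.5087 -0.3132] rect [ 0.5085 -0.3163] [0.0129 0.0715] 2.1
bottle 0.96 [140. 255. 174. 281.] top 0.111 [0.4525 0.2977] rect [0.4521 0.2957] [0.0404 0.0442] 86.2
can 0.74 [217. 277. 238. 294.] top 0.0775 [0.421  0.1734] rect [0.4218 0.1716] [0.024  0.0355] 89.2
can 0.66 [136. 168. 178. 206.] top 0.1119 [0.5981 0.2985] rect [0.6041 0.2966] [0.0478 0.0654] 84.5
brush 0.93 [337. 289. 366. 318.] top 0.0944 [ 0.3948 -0.0589] rect [ 0.3972 -0.06  ] [0.0502 0.053 ] 45.8
brush 0.85 [294. 108. 319. 138.] top 0.0948 [0.7221 0.0329] rect [0.7265 0.0284] [0.0502 0.0627] 48.9
brush 0.67 [302. 221. 334. 254.] top 0.0146 [0.5178 0.0035] rect [0.5181 0.0019] [0.0565 0.0645] 73.0
brush 0.6 [116. 210. 155. 243.] top 0.1024 [0.526  0.3376] rect [0.5261 0.3499] [0.0773 0.05  ] 89.8
```

View pics/t9.png

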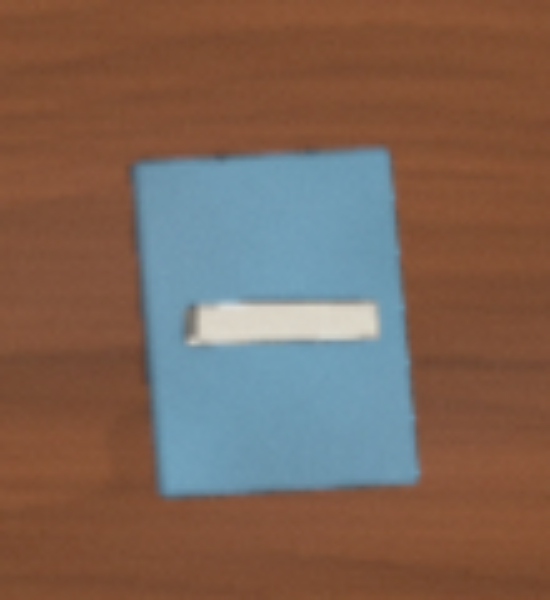

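View pics/s9.png

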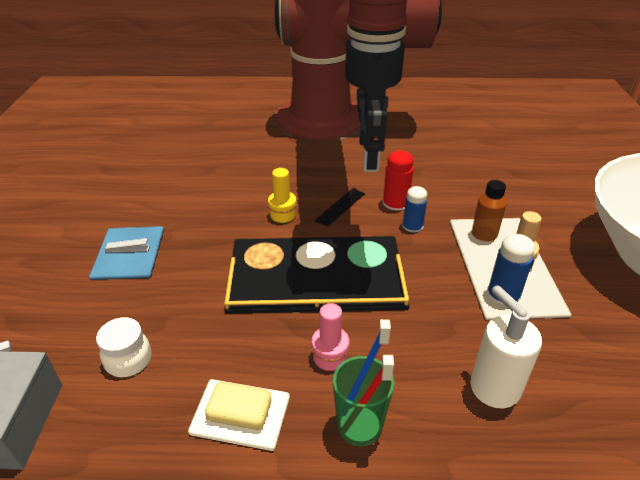

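The clip lies flat at the plate's middle, about 2 mm off, and all three still stand on the mat. Now the bottle goes back.

play_rows([
  [[-0.013,0.06,0],0],
  [[-0.026,0.12,0],0],
  [[-0.04,0.18,0],0],
  [[-0.048,0.216,0],0],
  [[-0.048,0.216,0],0],
])

```text
time: 27.4
tool_pos: [0.4517, 0.3013, 0.1802]
tool_rot: [-0.0, 0.688, 0.725, -0.0]
contact_force: [0.3, 0.2, -0.2]
gripper_width: 0.801
```

play_rows([
  [[0,0,-0.04],0],
  [[0,0,-0.08],0],
  [[0,0,-0.12],0],
  [[0,0,-0.131],0],
  [[0,0,-0.131],0],
])

```text
time: 28.02
tool_pos: [0.452, 0.2996, 0.0492]
tool_rot: [-0.0, 0.69, 0.724, -0.0]
contact_force: [-0.2, 0.1, -0.7]
gripper_width: 0.801
```

play_rows([
  [[0,0,0],0],
  [[0,0,0],0],
  [[0,0,0],0],
  [[0,0,0],0],
  [[0,0,0],0],
], grip=-1)

```text
time: 28.65
tool_pos: [0.4533, 0.3014, 0.0518]
tool_rot: [0.001, 0.689, 0.725, 0.002]
contact_force: [0.6, -0.7, 5.6]
gripper_width: 0.517
```

play_rows([
  [[0,0,0.03],0],
  [[0,0,0.08],0],
  [[0,0,0.125],0],
  [[0.005,-0.04,0.125],0],
  [[0.018,-0.1,0.125],0],
])

```text
time: 29.28
tool_pos: [0.4697, 0.2008, 0.1757]
tool_rot: [0.001, 0.687, 0.726, 0.001]
contact_force: [1.1, 0.2, -1.3]
gripper_width: 0.521
```

play_rows([
  [[0.011,-0.06,0],0],
  [[0.022,-0.12,0],0],
  [[0.033,-0.18,0],0],
  [[0.044,-0.24,0],0],
  [[0.0528,-0.2795,0],0],
])

```text
time: 29.9
tool_pos: [0.5223, -0.0813, 0.1746]
tool_rot: [0.0, 0.69, 0.724, 0.0]
contact_force: [0.5, -0.3, -0.3]
gripper_width: 0.516
```

play_rows([
  [[0,0,-0.03],0],
  [[0,0,-0.07],0],
  [[0,0,-0.1],0],
  [[0,0,-0.112],0],
  [[0,0,-0.113],0],
])

```text
time: 30.52
tool_pos: [0.522, -0.0786, 0.061]
tool_rot: [-0.0, 0.689, 0.725, -0.0]
contact_force: [0.9, 0.2, -0.5]
gripper_width: 0.519
```

play_rows([
  [[0,0,-0.002],0],
  [[0,0,-0.004],0],
  [[0,0,-0.005],0],
  [[0,0,-0.005],0],
])

```text
time: 31.02
tool_pos: [0.5228, -0.079, 0.0569]
tool_rot: [0.001, 0.689, 0.725, 0.0]
contact_force: [0.4, 0.2, 0.2]
gripper_width: 0.517
```

play_rows([
  [[0,0,-0.001],0],
  [[0,0,-0.002],0],
  [[0,0,-0.003],0],
  [[0,0,-0.003],0],
])

```text
time: 31.52
tool_pos: [0.523, -0.0791, 0.0568]
tool_rot: [-0.0, 0.689, 0.725, -0.0]
contact_force: [-8.4, 2.4, 19.2]
gripper_width: 0.516
```

```bash
python3 - <<'E'
from meas import *
print(status.state()['contact_force'])
p,d,cp=show("scene","s10",(200,140,430,320),3)
E
```

```text
[-8.39647349  2.44350799 19.20637744]
```

View pics/s10.png

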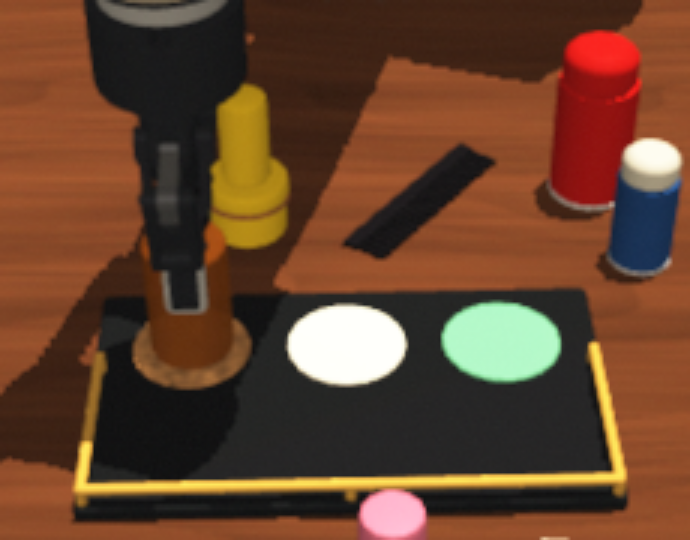

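Bottle is seated on cork and pressing too hard, so I back off and then release.

play_rows([
  [[0,0,0.003],0],
  [[0,0,0.003],0],
])

```text
time: 31.82
tool_pos: [0.5228, -0.079, 0.0569]
tool_rot: [0.001, 0.689, 0.725, 0.0]
contact_force: [-1.0, -0.4, 4.5]
gripper_width: 0.518
```

play_rows([
  [[0,0,0],0],
  [[0,0,0],0],
  [[0,0,0],0],
  [[0,0,0],0],
], grip=0.6)

```text
time: 32.33
tool_pos: [0.5222, -0.0788, 0.0561]
tool_rot: [-0.0, 0.689, 0.725, -0.0]
contact_force: [-0.5, 0.7, -0.1]
gripper_width: 0.797
```

play_rows([
  [[0,0,0.03],0],
  [[0,0,0.08],0],
  [[0,0,0.124],0],
  [[0,0.05,0.124],0],
  [[0,0.11,0.124],0],
])

```text
time: 32.95
tool_pos: [0.523, 0.0316, 0.1816]
tool_rot: [0.001, 0.69, 0.724, 0.001]
contact_force: [0.6, -0.0, -0.4]
gripper_width: 0.8
```

play_rows([
  [[0,0.06,0],0],
  [[0.001,0.12,0],0],
  [[0.002,0.18,0],0],
  [[0.003,0.24,0],0],
  [[0.0042,0.3095,0],0],
], grip=0.5)

```text
time: 33.58
tool_pos: [0.5263, 0.3356, 0.1803]
tool_rot: [0.0, 0.689, 0.725, 0.0]
contact_force: [0.7, 0.1, 0.1]
gripper_width: 0.749
```

```bash
python3 - <<'E'
from meas import *
print(status.state()['tool_pos'])
p,d,cp=show("top","t11",(190,120,520,340),2); meas("top",["bottle"],d,cp)
E
```

```text
[0.52625031 0.3356347  0.18034523]
bottle 0.83 [354. 222. 381. 248.] top 0.116 [ 0.5224 -0.0798] rect [ 0.5213 -0.0797] [0.0445 0.0441] 59.1
```

View pics/t11.png

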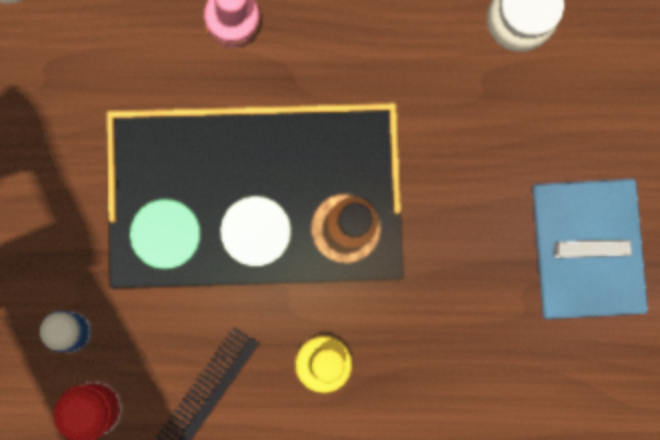

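Bottle is centred on cork, about 1.5 mm off. Now the brush.

play_rows([
  [[0,0,-0.03],0],
  [[0,0,-0.07],0],
  [[0,0,-0.11],0],
  [[0,0,-0.12],0],
  [[0,0,-0.12],0],
])

```text
time: 34.3
tool_pos: [0.5264, 0.3333, 0.0603]
tool_rot: [-0.0, 0.689, 0.725, -0.0]
contact_force: [-0.6, -0.0, 0.4]
gripper_width: 0.751
```

play_rows([
  [[0,0,0],0],
  [[0,0,0],0],
  [[0,0,0],0],
  [[0,0,0],0],
  [[0,0,0],0],
], grip=-1)

```text
time: 34.92
tool_pos: [0.5278, 0.3343, 0.0626]
tool_rot: [0.001, 0.689, 0.725, 0.002]
contact_force: [-1.5, -0.4, 5.7]
gripper_width: 0.336
```

play_rows([
  [[0,0,0.03],0],
  [[0,0,0.08],0],
  [[0,0,0.12],0],
  [[-0.001,-0.04,0.12],0],
  [[-0.003,-0.1,0.12],0],
])

```text
time: 35.55
tool_pos: [0.5236, 0.2336, 0.1813]
tool_rot: [0.001, 0.688, 0.726, 0.001]
contact_force: [0.5, -1.5, -1.3]
gripper_width: 0.337
```

play_rows([
  [[-0.002,-0.055,0],0],
  [[-0.003,-0.11,0],0],
  [[-0.005,-0.165,0],0],
  [[-0.006,-0.215,0],0],
  [[-0.006,-0.233,0],0],
])

```text
time: 36.17
tool_pos: [0.5171, -0.0015, 0.1803]
tool_rot: [0.0, 0.69, 0.724, -0.0]
contact_force: [-0.4, 0.8, -0.8]
gripper_width: 0.336
```

play_rows([
  [[0,0,-0.04],0],
  [[0,0,-0.08],0],
  [[0,0,-0.105],0],
  [[0,0,-0.108],0],
  [[0,0,-0.108],0],
])

```text
time: 36.8
tool_pos: [0.518, 0.0011, 0.0731]
tool_rot: [0.0, 0.689, 0.725, 0.0]
contact_force: [-0.1, -1.2, -1.0]
gripper_width: 0.341
```

```bash
python3 - <<'E'
from meas import *
s=status.state(); print(s['tool_pos'],s['contact_force'])
p,d,cp=show("scene","s12",(200,140,430,320),3)
p,d,cp=show("wrist","w12")
meas("wrist",["brush","coaster_white"],d,cp)
E
```

```text
[0.51800138 0.00105939 0.07308645] [-0.10806454 -1.22835332 -0.96143359]
brush 0.75 [262. 219. 368. 382.] top 0.1147 [0.5171 0.0054] rect [ 0.5147 -0.0246] [0.0581 0.1119] 1.9
brush 0.64 [602. 186. 637. 266.] top 0.029 [0.702  0.0263] rect [0.704  0.0322] [0.0442 0.0178] 87.4
brush 0.59 [  0. 292. 165. 452.] top 0.095 [ 0.4253 -0.0294] rect [ 0.375  -0.0834] [0.2665 0.0512] 49.6
coaster_white 0.74 [264. 198. 369. 271.] top 0.0142 [0.5192 0.0166] rect [0.5202 0.0179] [0.0392 0.0656] 85.1
```

View pics/s12.png

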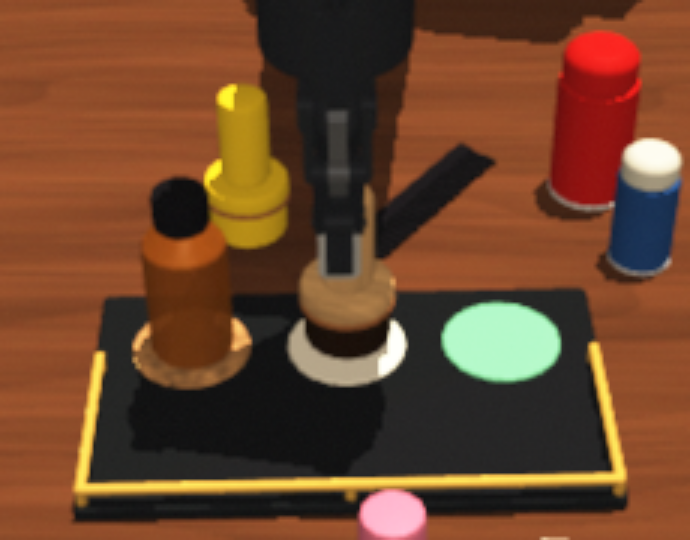

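View pics/w12.png

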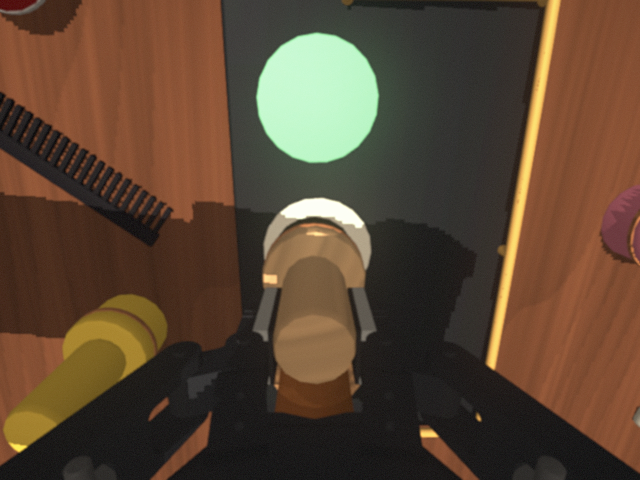

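The brush is over the white coaster and aligned (brush head at crop x 347, coaster at 347). Lowering.

play_rows([
  [[0,0,-0.003],0],
  [[0,0,-0.005],0],
  [[0,0,-0.0065],0],
  [[0,0,-0.0065],0],
])

```text
time: 37.5
tool_pos: [0.5178, 0.0006, 0.0677]
tool_rot: [-0.0, 0.689, 0.725, -0.0]
contact_force: [-5.5, 0.8, 10.1]
gripper_width: 0.337
```

play_rows([
  [[0,0,0.001],0],
  [[0,0,0.0015],0],
])

```text
time: 37.75
tool_pos: [0.5178, 0.0006, 0.0677]
tool_rot: [0.0, 0.689, 0.725, 0.0]
contact_force: [-1.0, 0.7, 1.7]
gripper_width: 0.335
```

play_rows([
  [[0,0,0],0],
  [[0,0,0],0],
  [[0,0,0],0],
  [[0,0,0],0],
], grip=0.5)

```text
time: 38.25
tool_pos: [0.5174, 0.0007, 0.0671]
tool_rot: [-0.0, 0.689, 0.725, -0.0]
contact_force: [-0.1, 0.6, -0.3]
gripper_width: 0.746
```

play_rows([
  [[0,0,0.03],0],
  [[0,0,0.08],0],
  [[0,0,0.113],0],
  [[0.01,0.04,0.113],0],
  [[0.026,0.095,0.113],0],
])

```text
time: 38.88
tool_pos: [0.5442, 0.0959, 0.1815]
tool_rot: [0.001, 0.69, 0.724, 0.001]
contact_force: [-0.1, 0.1, -0.3]
gripper_width: 0.749
```

play_rows([
  [[0.015,0.055,0],0],
  [[0.03,0.11,0],0],
  [[0.044,0.16,0],0],
  [[0.055,0.2,0],0],
  [[0.055,0.205,0],0],
], grip=0.7)

```text
time: 39.5
tool_pos: [0.5984, 0.3029, 0.1798]
tool_rot: [-0.0, 0.688, 0.726, -0.0]
contact_force: [-0.0, -0.5, -0.3]
gripper_width: 0.851
```

```bash
python3 - <<'E'
from meas import *
print(status.state()['tool_pos'])
p,d,cp=show("top","t13",(190,120,520,340),2); meas("top",["bottle","brush"],d,cp)
E
```

```text
[0.59838571 0.30290778 0.1797941 ]
bottle 0.75 [351. 219. 378. 249.] top 0.1165 [ 0.5224 -0.0796] rect [ 0.5261 -0.0783] [0.0546 0.0436] 8.4
brush 0.89 [336. 289. 364. 317.] top 0.0949 [ 0.3948 -0.0589] rect [ 0.3955 -0.0593] [0.0492 0.0494] 46.4
brush 0.89 [296. 109. 318. 143.] top 0.0942 [0.7221 0.0329] rect [0.719  0.0323] [0.0444 0.05  ] 3.6
brush 0.59 [302. 220. 333. 251.] top 0.1081 [0.5165 0.0048] rect [0.5159 0.0052] [0.0498 0.0507] 50.7
```

View pics/t13.png

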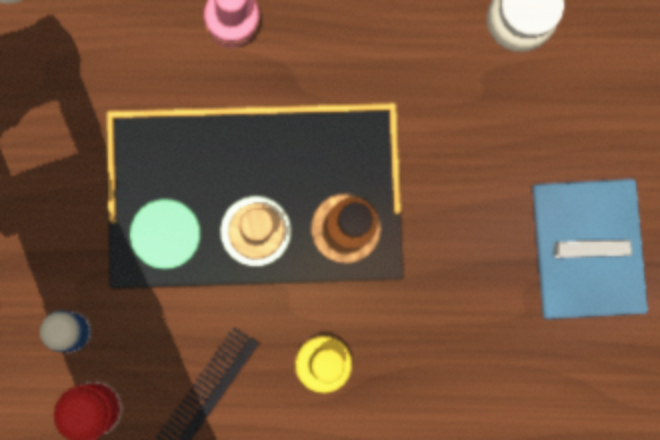

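Brush stands centred on white, within about 2.5 mm. Now the can.

play_rows([
  [[0,0,-0.03],0],
  [[0,0,-0.07],0],
  [[0,0,-0.105],0],
  [[0,0,-0.117],0],
  [[0,0,-0.117],0],
])

```text
time: 40.28
tool_pos: [0.5982, 0.2997, 0.063]
tool_rot: [-0.0, 0.689, 0.725, -0.001]
contact_force: [0.1, 0.7, -0.4]
gripper_width: 0.845
```

play_rows([
  [[0,0,0],0],
  [[0,0,0],0],
  [[0,0,0],0],
  [[0,0,0],0],
  [[0,0,0],0],
], grip=-1)

```text
time: 40.9
tool_pos: [0.6, 0.3013, 0.0662]
tool_rot: [0.001, 0.689, 0.725, 0.002]
contact_force: [-1.5, -0.2, 6.9]
gripper_width: 0.566
```

play_rows([
  [[0,0,0.03],0],
  [[0,0,0.08],0],
  [[0,0,0.115],0],
  [[-0.012,-0.03,0.115],0],
  [[-0.03,-0.075,0.115],0],
])

```text
time: 41.52
tool_pos: [0.5686, 0.2257, 0.1793]
tool_rot: [0.001, 0.688, 0.726, 0.001]
contact_force: [0.7, -0.3, -2.5]
gripper_width: 0.567
```

play_rows([
  [[-0.02,-0.05,0],0],
  [[-0.04,-0.1,0],0],
  [[-0.0535,-0.133,0],0],
  [[-0.0535,-0.133,-0.02],0],
  [[-0.0535,-0.133,-0.05],0],
])

```text
time: 42.15
tool_pos: [0.5158, 0.0928, 0.1285]
tool_rot: [0.001, 0.689, 0.725, 0.001]
contact_force: [-0.9, -0.3, -1.4]
gripper_width: 0.565
```

play_rows([
  [[0,0,-0.03],0],
  [[0,0,-0.048],0],
  [[0,0,-0.054],0],
  [[0,0,-0.054],0],
])

```text
time: 42.65
tool_pos: [0.5152, 0.093, 0.0745]
tool_rot: [0.0, 0.689, 0.725, 0.0]
contact_force: [0.2, 0.3, -1.5]
gripper_width: 0.564
```

```bash
python3 - <<'E'
from meas import *
s=status.state(); print(s['tool_pos'],s['contact_force'])
p,d,cp=show("scene","s14",(200,140,430,320),3)
E
```

```text
[0.51523401 0.09295468 0.07447335] [ 0.20589507  0.32924389 -1.46468509]
```

View pics/s14.png

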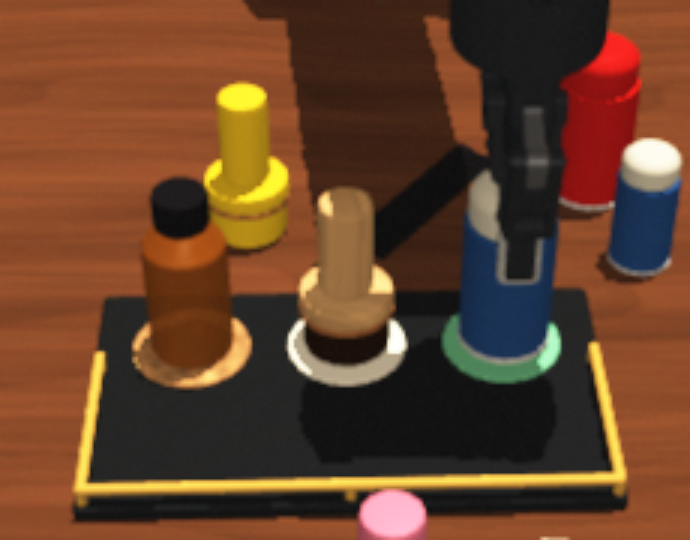

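The can is just above mint and aligned. Lowering to contact.

play_rows([
  [[0,0,-0.002],0],
  [[0,0,-0.004],0],
  [[0,0,-0.0045],0],
  [[0,0,-0.0045],0],
])

```text
time: 43.2
tool_pos: [0.5157, 0.0927, 0.0712]
tool_rot: [0.001, 0.689, 0.725, 0.0]
contact_force: [-2.3, -0.0, 5.9]
gripper_width: 0.565
```

play_rows([
  [[0,0,0.001],0],
  [[0,0,0.001],0],
  [[0,0,0.001],0],
  [[0,0,0.001],0],
  [[0,0,0.001],0],
], grip=0.7)

```text
time: 43.82
tool_pos: [0.5149, 0.0927, 0.0707]
tool_rot: [-0.0, 0.689, 0.725, -0.0]
contact_force: [-0.8, 0.9, -0.2]
gripper_width: 0.849
```

play_rows([
  [[0,0,0.03],0],
  [[0,0,0.08],0],
  [[0,0,0.13],0],
  [[0,0.05,0.14],0],
  [[0,0.11,0.14],0],
])

```text
time: 44.45
tool_pos: [0.5163, 0.2034, 0.2133]
tool_rot: [0.001, 0.69, 0.724, 0.002]
contact_force: [1.6, 0.5, -0.6]
gripper_width: 0.85
```

play_rows([
  [[0,0.05,0],0],
  [[0,0.1,0],0],
  [[0,0.15,0],0],
  [[0,0.15,0],0],
  [[0,0.15,0],0],
])

```text
time: 45.08
tool_pos: [0.5148, 0.3524, 0.2105]
tool_rot: [0.0, 0.689, 0.725, -0.0]
contact_force: [-0.1, -0.6, -0.3]
gripper_width: 0.848
```

```bash
python3 - <<'E'
from meas import *
p,d,cp=show("top","t15",(190,120,520,340),2); meas("top",["bottle","brush","can","clip","plate","coaster_mint"],d,cp)
p,d,cp=show("scene","s15")
E
```

```text
bottle 0.76 [353. 220. 376. 250.] top 0.1162 [ 0.5216 -0.0797] rect [ 0.5272 -0.0823] [0.0455 0.0598] 62.8
brush 0.84 [292. 107. 316. 142.] top 0.095 [0.7218 0.0328] rect [0.7186 0.0324] [0.0446 0.0501] 3.8
brush 0.81 [302. 219. 335. 252.] top 0.1077 [0.5165 0.0048] rect [0.516  0.0056] [0.0502 0.0532] 1.3
brush 0.4 [258. 222. 288. 253.] top 0.0148 [0.5119 0.0876] rect [0.5065 0.0827] [0.0361 0.0618] 44.0
can 0.89 [217. 312. 249. 341.] top 0.1041 [0.3496 0.1536] rect [0.3526 0.1597] [0.0628 0.0477] 81.9
can 0.65 [211. 276. 239. 294.] top 0.0776 [0.421  0.1783] rect [0.4233 0.179 ] [0.0414 0.0367] 39.1
can 0.57 [258. 218. 283. 253.] top 0.1173 [0.513  0.0909] rect [0.5147 0.092 ] [0.0518 0.0498] 11.8
clip 0.74 [466. 243. 505. 249.] top 0.0257 [ 0.5077 -0.3142] rect [ 0.5089 -0.3162] [0.014  0.0724] 3.8
plate 0.84 [456. 211. 513. 281.] top 0.0098 [ 0.5096 -0.3159] rect [ 0.5108 -0.3187] [0.1339 0.1055] 4.5
plate 0.65 [257. 220. 284. 251.] top 0.1173 [0.513  0.0909] rect [0.5126 0.0893] [0.0462 0.0492] 29.4
coaster_mint 0.79 [258. 221. 288. 255.] top 0.0153 [0.513  0.0876] rect [0.5083 0.0816] [0.0401 0.064 ] 53.2
coaster_mint 0.66 [243. 172. 391. 264.] top 0.0188 [0.556 0.009] rect [0.5554 0.0072] [0.1752 0.2859] 2.6
```

View pics/t15.png

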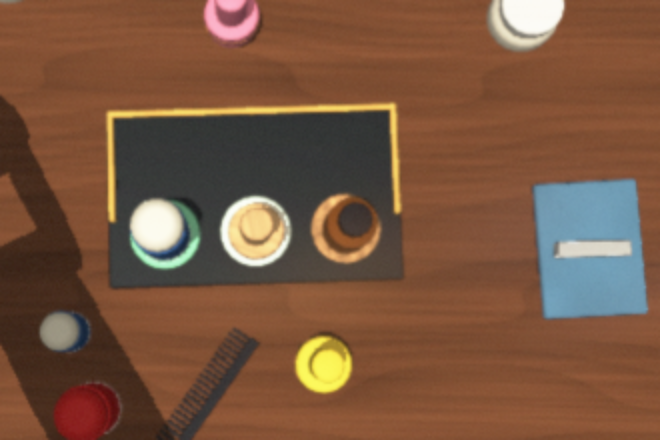

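View pics/s15.png

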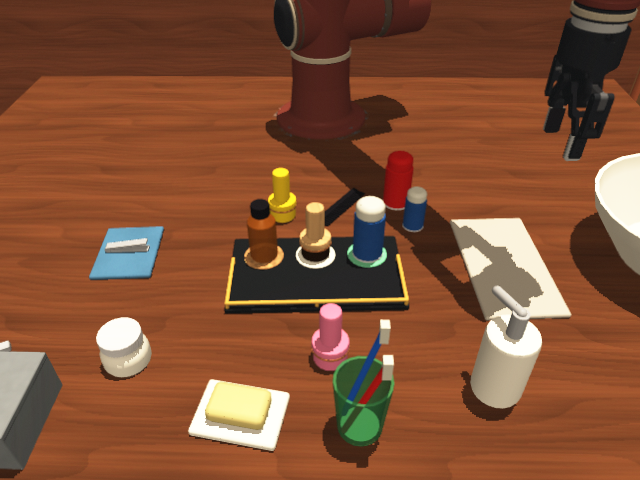

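Everything is in place: can on mint at (368,230), brush on white at (315,235), bottle on cork at (263,235), clip on the plate at (128,245), and the arm is clear.

```bash
python3 -c "
from plant import ticket; print(ticket.job_done())"
```

```text
the job is handed in; nothing more can be done
None
```

The job is done and handed in at about 45 s of the 144 s allowed. I moved the can, brush and bottle onto the mat, laid the clip on the blue plate, then put the bottle, brush and can back on their own coasters.

The last top and scene pictures showed all three standing, the clip flat on the plate, and the gripper clear of everything. Offsets from the middle, as measured by the top camera, which is calibrated to about 2 mm:

| Object | Place | Offset from the middle |
|---|---|---|
| Bottle | cork coaster | about 2 mm |
| Brush | white coaster | about 2.5 mm |
| Can | mint coaster | about 2 mm |
| Clip | blue plate | about 2 mm |

- **Press on the bottle:** while setting it down, the wrist force briefly reached about 21 N. I backed off before letting go.
- **Brush regrasp:** one over-long step left the gripper about 5 mm off along y. I allowed for that when placing the brush.
- **Network errors:** the networks mislabelled a few things, for example the empty white coaster as "brush". I dismissed these against the pictures.

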